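# Put the right snap cap on each washed sample jar

### The arm

A 6-joint arm with a two-finger parallel gripper is mounted at the origin on a cart in front of the work surface, level with it; the furniture and walls round the work are solid. World frame = base frame: x ahead of the robot, y to its left, z up, the work surface at z = 0. Lengths are in m, angles in rad, forces in N, time in s.
With the tool pointing down it reaches from about 0.35 to 0.775 m from the base axis. Payload 7.3 kg.
Tool frame: the origin (TCP) lies midway between the tips of the shut fingers; the grasp point (between the pads) lies 19 mm behind it; z points along the fingers, y is the line along which they close (so a half turn about z gives the same grasp; the last joint's range is limited). The gripper opens to 92 mm and grips with 3 to 60 N. Pads are 19 mm wide; open, the fingers measure 130 mm over their backs; the gripper's body (75 mm by 190 mm) begins 47 mm behind the grasp point.
Start: joints at [-1.432, 0.342, 1.524, -0, 1.275, -0.146], TCP at [0.148, -0.504, 0.227] pointing down, gripper open.
Joint ranges: [-2.53, 2.53], [-0.77, 2.02], [0.04, 2.7], [-1, 4.14], [0.28, 2.66], [-3.11, 3.11]. Speed limits (rad/s): [2.57, 2.57, 3.14, 3.14, 3.14, 3.14].

### API

Orientations are given as [roll, pitch, yaw] about the fixed x, y, z axes, in that order (R = Rz(yaw) Ry(pitch) Rx(roll)).
In Python, from cell import robot, read_camera, camera_params, nets gives the robot as it stands. The module is installed in compiled form; this text tells all that it offers.
- The arm moves only by the tool step_arm, never from a script. Its argument "steps" is a list of rows, each an object of numbers: "x", "y", "z": the shift along the tool's x, y, z as a fraction of full scale; "rx", "ry", "rz": the turn, a rotation vector about the tool's x, y, z as a fraction of full scale; "claw": the opening, from -1 (shut) to 1 (fully open). In form: [{"x": .., "y": .., "z": .., "rx": .., "ry": .., "rz": .., "claw": ..}, ...]. A call has 1 to 12 rows; each row is the pose to reach, as a shift and turn from the pose commanded when the call began, along the tool's axes at that moment; what a row does not reach only later rows make up. Full scale, the value 1, is 750 mm for a shift and pi/4 rad for a turn. A row lasts 1/12 s, in which the tool goes at most 41.7 mm and 7.16 degrees, less where a joint would pass 70% of its speed; a pose out of reach is approached as far as the arm can. A call with a number of a shift or a turn outside -1 to 1 is refused whole. A call with a gripper value outside its range is refused whole. The fingers move at their own pace and stop on an object; "squeeze" is the grip in N (left out, the last holds). Time passes only in rows, so rows that repeat a pose let the fingers close. It gives the time, the measured TCP pose, the force, the opening and the grip force at its end, in the units of the state.
- robot.observe(): the state, without advancing time (a new reading comes with each control period).
- read_camera(name): name is "side" or "top" or "wrist"; returns (picture, depth): 400x640x3 uint8, blue, green, red; 400x640 float32, m along the optical axis (not along the pixel's ray), 0 where there is no reading.
- camera_params(name): a dict with "fx", "fy", "cx", "cy" (pixels), "k1" (the pictures are not rectified: a ray, as slopes to the right and down, at radius r is drawn at 1 + k1 r^2 times it, then the intrinsics apply), "R" (3x3) and "t" (3): a world point X has camera coordinates R X + t; the wrist camera has in their place "hand_eye" (4x4, takes a point from camera to tool coordinates, whose origin is the TCP and whose axes are the flange's). Camera axes: x right, y down, z forward; pixel columns grow to the right and rows downward; lengths in m; the calibration is good to about 2 mm. A picture is of the moment at which its call begins: read the wrist's pose just before it. camera_params takes no time and is no camera call.
- robot.hand_in(): hands the job in; it is judged then, once.
Trained networks look in the newest picture that a camera, given by its name, has taken for a name from the list of things; names that differ only in an ending like _2 or _b are one class to them, and where a whole thing is asked for, a point or a joint stands for the part that bears it (a point fixed in the world has none). Each returns a list of dicts, best first, with "conf" (0 to 1); they miss things now and then, are a little off and sometimes report something else, mostly with a low value. They report only what shows in the picture. A call takes as long as a camera call. They do not tell look-alikes from the thing itself.
- nets.masks_of(camera, query): "region" (400x640 bool, what is visible of it) and "box" ([left, top, right, bottom] in pixels, round what is visible of it).
- nets.landmark_of(camera, query): "pixel" ([row, column] in pixels: a listed point, or the origin of a listed thing).
The state is a dict: "time": time; "qpos": joint angles; "qvel": joint speeds; "joint_efforts": joint torques, N m; "tool_pos": TCP position; "tool_rot": TCP orientation; "contact_force": force on the tool from outside, world axes, zero at the start; "torque": the same for the moment, N m; "opening": finger opening in m; "grip_force": force on a finger pad.
Only numpy, scipy, OpenCV 4.12 (cv2) and the standard library are available. Lean on these libraries where they do the work, as an engineer would, in place of code of your own. Each camera call takes 0.05 s, during which the arm holds its last target. There are 200 camera calls.

### The job

The two washed amber sample jars have dried in the white rack; close them with the two blue snap caps lying on the bench. The caps look alike but come in two slightly different sizes: the small one will not go over the large jar, and the large one only drops loosely over the small jar, so try them and give each jar the cap that fits. Press each cap straight down until it snaps and sits fully home, stop pushing then without leaning on the jars, leave both jars standing in the rack, and do not disturb the two bottles standing nearby.

Things in the scene. Friction and masses are not known exactly. Their poses are not given: they have to be found in the camera images.
- jar_rack: white plastic drying rack, 84 mm (x) by 196 mm (y) by 42 mm tall, does not move; two wells along its y axis, 100 mm apart, each holding an open jar. Origin: centre of underside. Right cap: edge slides 7 mm past the rim, beads resist (peak 7 to 10 N), snaps, stops 20 mm below the rim. Small cap on large jar: edge stops at the rim. Large cap on small jar: no resistance for 20 mm
- left_mouth (a point): centre of the mouth, at rim height (120 mm above the worktop), of the jar in the rack's left well (+y side of the rack). Amber jar 110 mm tall, body 60 mm across, 220 g, loose with 1 mm play; neck 24 mm high, rim bevelled 1.5 mm. One jar's mouth is 44 mm across its outside, the other's 49 mm; which one stands here changes from start to start
- right_mouth (a point): centre of the mouth, at rim height (120 mm above the worktop), of the jar in the rack's right well (-y side of the rack). Amber jar 110 mm tall, body 60 mm across, 220 g, loose with 1 mm play; neck 24 mm high, rim bevelled 1.5 mm. One jar's mouth is 44 mm across its outside, the other's 49 mm; which one stands here changes from start to start
- cap_1: blue ribbed snap cap, 60 mm across, 24 mm tall, 35 g, top 4 mm thick, skirt 20 mm deep; starts on the worktop closed side up. Origin: centre of the skirt's lower edge, z up to the closed top. One cap has a 46 mm bore (fits the 44 mm mouth), the other 51 mm (fits the 49 mm mouth); they look alike and which is which is not told. Four springy beads in the bore stand 8 mm above the skirt's edge
- cap_2: the other blue ribbed snap cap, 60 mm across, 24 mm tall, 35 g, top 4 mm thick, skirt 20 mm deep; starts on the worktop closed side up. Origin: centre of the skirt's lower edge, z up to the closed top. One cap has a 46 mm bore (fits the 44 mm mouth), the other 51 mm (fits the 49 mm mouth); they look alike and which is which is not told. A snapped cap, pulled, lifts its jar
- microscope: fixed: white bench microscope to the right of the work, about 150 mm wide (y), 250 mm deep, 300 mm tall; lift the arm over it. Origin: centre of its foot on the worktop
- diluent_bottle: bystander: white bottle with a blue cap and an orange band, 55 mm across, 119 mm tall; origin at the centre of its underside
- drop_bottle: bystander: small brown bottle with a black cap, 39 mm across, 91 mm tall; origin at the centre of its underside
Mind the look-alikes: they are no part of the job. Leave any yellow look-alike of the cap_1 alone.

How it is judged:
At the end, for the whole second after the job is handed in: one cap is on each jar, both jars standing in the rack: each cap's edge 17.5 to 23 mm below its jar's rim height (20 mm is fully home) and within 5 mm of the jar's place sideways, upright within 0.08 rad and at rest. Only the cap of the right size can be there on both jars (((horizontal distance between cap_1 and left_mouth below 0.005 m and z of cap_1 in the frame of left_mouth between -0.023 and -0.0175 m and horizontal distance between cap_2 and right_mouth below 0.005 m and z of cap_2 in the frame of right_mouth between -0.023 and -0.0175 m) or (horizontal distance between cap_1 and right_mouth below 0.005 m and z of cap_1 in the frame of right_mouth between -0.023 and -0.0175 m and horizontal distance between cap_2 and left_mouth below 0.005 m and z of cap_2 in the frame of left_mouth between -0.023 and -0.0175 m)) and angle between each of cap_1, cap_2's own z axis and vertical below 0.08 rad and linear speed of each of cap_1, cap_2 below 0.02 m/s); the robot touches nothing.
It fails at once if the rack is loaded with more than 60 N (leaning on a jar) (contact force between jar_rack and anything else above 60 N).
It fails at once if the diluent bottle is moved by more than 20 mm (distance of diluent_bottle from where it was at the start of the episode above 0.02 m).
It fails at once if the drop bottle is moved by more than 20 mm (distance of drop_bottle from where it was at the start of the episode above 0.02 m).
It also fails if it takes over 58 s, if anything falls off the work surface, if the arm or the gripper's body presses on something with over 40 N, if the wrist force passes 120 N, or if a joint passes its speed limit or range.

## Working session

There is one attempt and no reset: what is moved stays moved. The work goes in short steps, Python scripts to look and compute and a tool call to move; the robot and the scene stay as the last step left them, time stands still between calls to the robot, and variables do not carry over. Pictures are saved under pics/ and viewed, at most 10 in all, crops included, and the job is handed in when it is done.

Besides the shell and the picture viewer there is one more tool, called after "Emit:" in YAML: its name, and indented under it one key for each argument. step_arm: Moves the arm, as the interface text tells. Its arguments: {"type":"object","properties":{"steps":{"type":"array","items":{"type":"object","properties":{"x":{"type":"number","minimum":-1,"maximum":1},"y":{"type":"number","minimum":-1,"maximum":1},"z":{"type":"number","minimum":-1,"maximum":1},"rx":{"type":"number","minimum":-1,"maximum":1},"ry":{"type":"number","minimum":-1,"maximum":1},"rz":{"type":"number","minimum":-1,"maximum":1},"claw":{"type":"number"}}}},"squeeze":{"type":"number"}},"required":["steps"]}

```bash
mkdir -p pics
cat > h.py <<'E'
import numpy as np, cv2
from scipy.spatial.transform import Rotation as Ro
from cell import robot, read_camera, camera_params, nets
def ray(p,px):  # px (row,col) -> slopes, undistorted
    K=np.array([[p['fx'],0,p['cx']],[0,p['fy'],p['cy']],[0,0,1.]])
    xd=(px[1]-p['cx'])/p['fx']; yd=(px[0]-p['cy'])/p['fy']; x,y=xd,yd
    for _ in range(20):
        s=1+p['k1']*(x*x+y*y); x,y=xd/s,yd/s
    return np.array([x,y,1.])
def pose(name,st=None):
    p=camera_params(name)
    if name!='wrist':
        R=np.array(p['R']); t=np.array(p['t']); return p,R.T,-R.T@t
    st=st or robot.observe()
    T=np.eye(4); T[:3,:3]=Ro.from_euler('xyz',st['tool_rot']).as_matrix(); T[:3,3]=st['tool_pos']
    T=T@np.array(p['hand_eye']); return p,T[:3,:3],T[:3,3]
def at_z(P,px,z):
    p,A,o=P; d=A@ray(p,px); return o+d*(z-o[2])/d[2]
def at_d(P,px,d):
    p,A,o=P; return o+A@ray(p,px)*d
def tri(L):
    M=np.zeros((3,3));b=np.zeros(3)
    for P,px in L:
        d=P[1]@ray(P[0],px); d/=np.linalg.norm(d); Q=np.eye(3)-np.outer(d,d); M+=Q;b+=Q@P[2]
    return np.linalg.solve(M,b)
def cloud(P,dep,m):
    r,c=np.nonzero(m&(dep>0)); p=P[0]
    K=np.array([[p['fx'],0,p['cx']],[0,p['fy'],p['cy']],[0,0,1.]])
    xd=(c-p['cx'])/p['fx']; yd=(r-p['cy'])/p['fy']; x,y=xd.copy(),yd.copy()
    for _ in range(20):
        s=1+p['k1']*(x*x+y*y); x,y=xd/s,yd/s
    d=dep[r,c]; return P[2]+(np.c_[x*d,y*d,d])@P[1].T
E
python3 - <<'E'
from h import *
np.set_printoptions(precision=4,suppress=True)
print(robot.observe())
for n in ['top','side']:
    im,d=read_camera(n); cv2.imwrite(f'pics/{n}0.png',im); P=pose(n)
    print(n,P[2],P[0]['fx'])
    for q in ['cap_1','left_mouth','right_mouth','diluent_bottle','drop_bottle','microscope','jar_rack']:
        for o in nets.landmark_of(n,q): print(q,'lm',round(o['conf'],2),np.round(o['pixel'],1))
        if q in('cap_1','jar_rack','diluent_bottle','drop_bottle'):
          for o in nets.masks_of(n,q):
            C=cloud(P,d,o['region']); 
            if len(C)>5:print(q,'mask',round(o['conf'],2),np.round(o['box']),np.percentile(C,[2,50,98],axis=0).round(3).tolist())
print(robot.observe()['time'])
E
```

```text
{'time': 0.0, 'qpos': array([-1.432 ,  0.3427,  1.525 , -0.    ,  1.2754, -0.146 ]), 'qvel': array([-0.0001, -0.0019, -0.001 , -0.0002, -0.0004,  0.0002]), 'joint_efforts': array([  0.0013, -43.1239, -24.4223,   0.0719,   0.0558,  -0.0001]), 'tool_pos': array([ 0.1475, -0.5034,  0.226 ]), 'tool_rot': array([-3.1401, -0.0002,  0.2848]), 'contact_force': array([ 0.2696, -0.4047, -0.3958]), 'torque': array([-0.0255, -0.0157,  0.0354]), 'grip_force': 0.0, 'opening': 0.09191901564946338}
top [0.2542 0.2331 1.0341] 436.09876937256126
cap_1 lm 0.9 [218.5 360.4]
cap_1 lm 0.84 [222.1 293. ]
cap_1 lm 0.68 [277.9 193.4]
cap_1 mask 0.8 [349. 206. 377. 229.] [[0.39, 0.092, 0.015], [0.417, 0.118, 0.024], [0.445, 0.145, 0.028]]
cap_1 mask 0.65 [178. 264. 210. 295.] [[0.239, 0.484, 0.003], [0.266, 0.511, 0.024], [0.295, 0.54, 0.027]]
cap_1 mask 0.58 [280. 211. 309. 237.] [[0.374, 0.249, -0.001], [0.401, 0.277, 0.024], [0.432, 0.305, 0.028]]
left_mouth lm 0.66 [140.  314.1]
left_mouth lm 0.64 [198.  263.8]
right_mouth lm 0.66 [144.5 353.8]
diluent_bottle lm 0.94 [197.1 263.7]
diluent_bottle mask 0.7 
[... 734 characters left out ...]
291, 0.539, 0.027]]
cap_1 mask 0.52 [347. 213. 367. 237.] [[0.388, 0.089, 0.005], [0.411, 0.116, 0.023], [0.442, 0.144, 0.027]]
left_mouth lm 0.79 [165.7 319.9]
right_mouth lm 0.94 [167.5 350.4]
diluent_bottle lm 0.85 [209. 282.]
diluent_bottle mask 0.72 [268. 183. 288. 220.] [[0.437, 0.331, 0.003], [0.447, 0.354, 0.078], [0.477, 0.383, 0.121]]
drop_bottle lm 0.66 [187.3 278.5]
drop_bottle mask 0.46 [275. 166. 284. 186.] [[0.54, 0.349, 0.021], [0.548, 0.362, 0.065], [0.563, 0.381, 0.092]]
jar_rack lm 0.56 [182.5 337.2]
jar_rack lm 0.42 [186.5 278.9]
jar_rack lm 0.18 [167.2 346.7]
jar_rack mask 0.62 [304. 164. 366. 206.] [[0.505, 0.091, 0.003], [0.533, 0.187, 0.04], [0.597, 0.284, 0.045]]
1.2
```

View pics/top0.png

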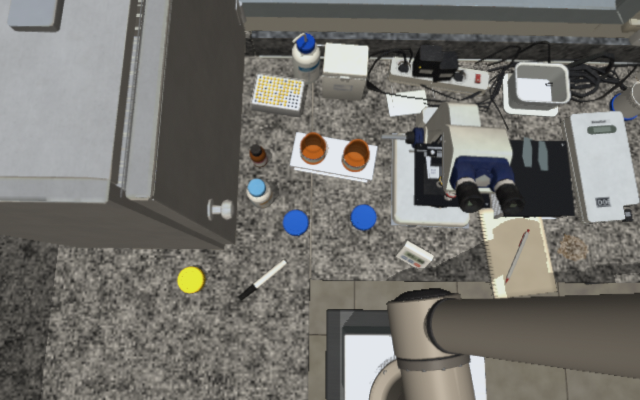

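View pics/side0.png

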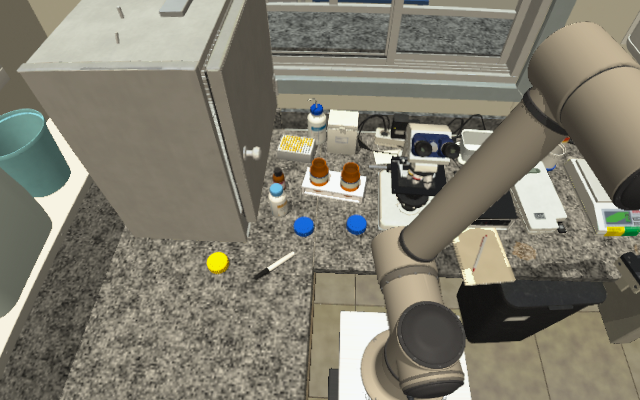

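The top picture shows two blue caps at (row 222, col 295) and (217, 363), and the yellow look-alike at (279, 190), which I'll leave alone. The rack holds the two jars at about (150, 313) and (155, 356). The bottles stand at (157, 258) and (190, 258). I'll lift over the microscope first and measure the rest from the wrist camera.

Emit:
step_arm:
  steps:
    - {"x": 0.05,"y": -0.02,"z": -0.235,"rz": -0.1,"claw": 1}
    - {"x": 0.05,"y": -0.02,"z": -0.235,"rz": -0.2,"claw": 1}
    - {"x": 0.05,"y": -0.02,"z": -0.235,"rz": -0.4,"claw": 1}
    - {"x": 0.1,"y": -0.05,"z": -0.235,"rz": -0.5,"claw": 1}
    - {"x": 0.418,"y": -0.23,"z": -0.235,"rz": -0.7,"claw": 1}
    - {"x": 0.418,"y": -0.23,"z": -0.235,"rz": -0.8,"claw": 1}
    - {"x": 0.418,"y": -0.23,"z": -0.235,"rz": -0.9,"claw": 1}
    - {"x": 0.418,"y": -0.23,"z": -0.235,"rz": -1,"claw": 1}
    - {"x": 0.418,"y": -0.23,"z": -0.235,"rz": -1,"claw": 1}
    - {"x": 0.418,"y": -0.23,"z": -0.235,"rz": -1,"claw": 1}
    - {"x": 0.418,"y": -0.23,"z": -0.235,"rz": -1,"claw": 1}
    - {"x": 0.418,"y": -0.23,"z": -0.235,"rz": -1,"claw": 1}

```text
$.steps[0]: bad value
```

Run:
```python
from h import *
np.set_printoptions(precision=4,suppress=True)
print(camera_params('wrist'))
T,S=pose('top'),pose('side')
for n,a,b in [('A',(218.5,360.4),(224.6,359)),('B',(222.1,293),(228.7,302.9)),('L',(140,314.1),(165.7,319.9)),('R',(144.5,353.8),(167.5,350.4)),('rack',(159.5,333.4),(182.5,337.2)),('dil',(197.1,263.7),(209,282)),('drop',(158.7,262.1),(187.3,278.5))]:
    print(n,tri([(T,a),(S,b)]), at_z(T,a,0.12 if n in 'LR' else 0.0))
```

```text
{'fx': 292.6218646155597, 'fy': 292.6218646155597, 'cx': 320.33020207328474, 'cy': 202.68931439463557, 'k1': -0.030964967117045692, 'hand_eye': array([[-0.0008, -0.9585, -0.2852,  0.0777],
       [ 1.    , -0.0007, -0.0002,  0.0004],
       [ 0.    , -0.2852,  0.9585, -0.157 ],
       [ 0.    ,  0.    ,  0.    ,  1.    ]])}
A [0.4155 0.1142 0.0114] [0.4168 0.121  0.    ]
B [ 0.4078  0.2804 -0.0108] [0.406  0.2825 0.    ]
L [0.5824 0.2339 0.0879] [0.5713 0.2344 0.12  ]
R [0.57   0.1413 0.0976] [0.5621 0.1471 0.12  ]
rack [0.5495 0.1826 0.0468] [0.5631 0.1863 0.    ]
dil [0.4641 0.3503 0.0111] [0.4662 0.3547 0.    ]
drop [ 0.5643  0.3669 -0.0061] [0.5628 0.3622 0.    ]
```

Emit:
step_arm:
  steps:
    - {"x": 0.05,"y": -0.02,"z": -0.235,"rx": 0,"ry": 0,"rz": -0.1,"claw": 1}
    - {"x": 0.05,"y": -0.02,"z": -0.235,"rx": 0,"ry": 0,"rz": -0.2,"claw": 1}
    - {"x": 0.05,"y": -0.02,"z": -0.235,"rx": 0,"ry": 0,"rz": -0.4,"claw": 1}
    - {"x": 0.1,"y": -0.05,"z": -0.235,"rx": 0,"ry": 0,"rz": -0.5,"claw": 1}
    - {"x": 0.418,"y": -0.23,"z": -0.235,"rx": 0,"ry": 0,"rz": -0.7,"claw": 1}
    - {"x": 0.418,"y": -0.23,"z": -0.235,"rx": 0,"ry": 0,"rz": -0.8,"claw": 1}
    - {"x": 0.418,"y": -0.23,"z": -0.235,"rx": 0,"ry": 0,"rz": -0.9,"claw": 1}
    - {"x": 0.418,"y": -0.23,"z": -0.235,"rx": 0,"ry": 0,"rz": -1,"claw": 1}
    - {"x": 0.418,"y": -0.23,"z": -0.235,"rx": 0,"ry": 0,"rz": -1,"claw": 1}
    - {"x": 0.418,"y": -0.23,"z": -0.235,"rx": 0,"ry": 0,"rz": -1,"claw": 1}
    - {"x": 0.418,"y": -0.23,"z": -0.235,"rx": 0,"ry": 0,"rz": -1,"claw": 1}
    - {"x": 0.418,"y": -0.23,"z": -0.235,"rx": 0,"ry": 0,"rz": -1,"claw": 1}

```text
time: 2.2
tool_pos: [0.4029, -0.2462, 0.4037]
tool_rot: [3.14, -0.002, 1.075]
contact_force: [0.0, 1.0, -0.4]
opening: 0.092
grip_force: 0.0
```

Emit:
step_arm:
  steps:
    - {"x": 0.642,"y": -0.231,"z": 0,"rx": 0,"ry": 0,"rz": -0.1,"claw": 1}
    - {"x": 0.642,"y": -0.231,"z": 0,"rx": 0,"ry": 0,"rz": -0.2,"claw": 1}
    - {"x": 0.642,"y": -0.231,"z": 0,"rx": 0,"ry": 0,"rz": -0.3,"claw": 1}
    - {"x": 0.642,"y": -0.231,"z": 0,"rx": 0,"ry": 0,"rz": -0.4,"claw": 1}
    - {"x": 0.642,"y": -0.231,"z": 0,"rx": 0,"ry": 0,"rz": -0.5,"claw": 1}
    - {"x": 0.642,"y": -0.231,"z": 0,"rx": 0,"ry": 0,"rz": -0.63,"claw": 1}
    - {"x": 0.642,"y": -0.231,"z": 0,"rx": 0,"ry": 0,"rz": -0.63,"claw": 1}
    - {"x": 0.642,"y": -0.231,"z": 0,"rx": 0,"ry": 0,"rz": -0.63,"claw": 1}
    - {"x": 0.642,"y": -0.231,"z": 0,"rx": 0,"ry": 0,"rz": -0.63,"claw": 1}
    - {"x": 0.642,"y": -0.231,"z": 0,"rx": 0,"ry": 0,"rz": -0.63,"claw": 1}
    - {"x": 0.642,"y": -0.231,"z": 0,"rx": 0,"ry": 0,"rz": -0.63,"claw": 1}
    - {"x": 0.642,"y": -0.231,"z": 0,"rx": 0,"ry": 0,"rz": -0.63,"claw": 1}

```text
time: 3.2
tool_pos: [0.4772, 0.2455, 0.403]
tool_rot: [3.141, 0.0, 1.565]
contact_force: [1.0, -0.8, 0.8]
opening: 0.0919
grip_force: 0.0
```

Run:
```python
from h import *
import pickle
np.set_printoptions(precision=4,suppress=True)
P=pose('wrist'); st=robot.observe(); im,d=read_camera('wrist'); cv2.imwrite('pics/w1.png',im); np.savez('w1.npz',im=im,d=d,A=P[1],o=P[2])
print(st['tool_pos'],st['tool_rot'],st['time'])
for q in ['cap_1','left_mouth','right_mouth','diluent_bottle']:
    for o in nets.landmark_of('wrist',q): print(q,'lm',round(o['conf'],2),np.round(o['pixel'],1))
for o in nets.masks_of('wrist','cap_1'):
    C=cloud(P,d,o['region']); t=C[(C[:,2]>.018)]
    if len(t)>20:
        (x,y),r=cv2.minEnclosingCircle(t[:,:2].astype(np.float32)*1000); print('cap',round(o['conf'],2),np.round(o['box']),x,y,r,np.median(t[:,2]))
C=cloud(P,d,np.ones(d.shape,bool))
for nm,c in [('L',(.571,.234)),('R',(.562,.147))]:
    k=(abs(C[:,2]-.12)<.006)&(np.hypot(C[:,0]-c[0],C[:,1]-c[1])<.045); t=C[k]
    if len(t)>20:
        (x,y),r=cv2.minEnclosingCircle(t[:,:2].astype(np.float32)*1000); print(nm,len(t),x,y,r,np.median(t[:,2]),t.max(0))
```

```text
[0.4772 0.2455 0.403 ] [3.1412 0.0003 1.5649] 3.2
cap_1 lm 0.97 [143.5 282.2]
cap_1 lm 0.86 [220.6 291.6]
cap_1 lm 0.6 [ 98.1 312.5]
left_mouth lm 0.93 [174.7 380.8]
diluent_bottle lm 0.69 [ 95.5 314.7]
cap 0.93 [276. 208. 307. 242.] 419.6412048339844 116.62931060791016 30.362083435058594 0.02245947596416248
cap 0.75 [266. 124. 300. 158.] 405.09375 276.7259826660156 30.459941864013672 0.0226059201510877
L 247 570.5205688476562 237.51190185546875 22.306915283203125 0.11839691671741986 [0.5928 0.2593 0.1211]
R 246 553.5054931640625 139.12969970703125 24.643545150756836 0.1184353179296202 [0.578  0.1634 0.1208]
```

View pics/w1.png

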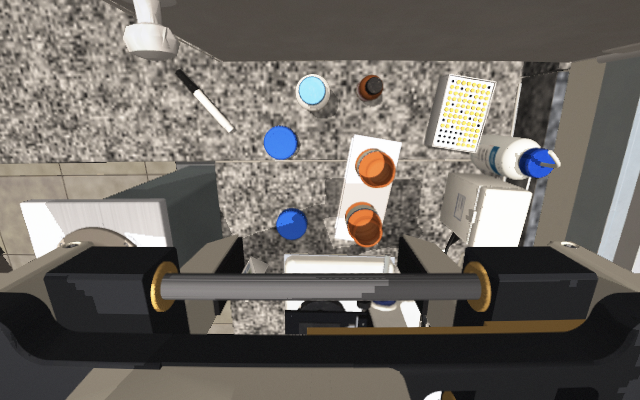

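The wrist view shows cap B at (142, 280), cap A at (224, 291), and the jars at (162, 372) on the left and (222, 360) on the right. The measured mouth radii are 22.3 mm on the left (44 mm jar) and 24.6 mm on the right (49 mm jar). They stand 99.8 mm apart, as they should. The only yellow cap is at top-view (279, 190), so both blue ones are the right caps. I'll start with cap B.

Emit:
step_arm:
  steps:
    - {"x": 0.0415,"y": -0.0965,"z": 0.39,"rx": 0,"ry": 0,"rz": 0.1,"claw": 1}
    - {"x": 0.0415,"y": -0.0965,"z": 0.39,"rx": 0,"ry": 0,"rz": 0.215,"claw": 1}
    - {"x": 0.0415,"y": -0.0965,"z": 0.39,"rx": 0,"ry": 0,"rz": 0.215,"claw": 1}
    - {"x": 0.0415,"y": -0.0965,"z": 0.39,"rx": 0,"ry": 0,"rz": 0.215,"claw": 1}
    - {"x": 0.0415,"y": -0.0965,"z": 0.39,"rx": 0,"ry": 0,"rz": 0.215,"claw": 1}
    - {"x": 0.0415,"y": -0.0965,"z": 0.39,"rx": 0,"ry": 0,"rz": 0.215,"claw": 1}
    - {"x": 0.0415,"y": -0.0965,"z": 0.39,"rx": 0,"ry": 0,"rz": 0.215,"claw": 1}
    - {"x": 0.0415,"y": -0.0965,"z": 0.39,"rx": 0,"ry": 0,"rz": 0.215,"claw": 1}
    - {"x": 0.0415,"y": -0.0965,"z": 0.39,"rx": 0,"ry": 0,"rz": 0.215,"claw": 1}
    - {"x": 0.0415,"y": -0.0965,"z": 0.39,"rx": 0,"ry": 0,"rz": 0.215,"claw": 1}

```text
time: 4.33
tool_pos: [0.4058, 0.2743, 0.1111]
tool_rot: [3.141, 0.0, 1.394]
contact_force: [0.9, 0.9, 0.1]
opening: 0.0918
grip_force: 0.0
```

```bash
cat >> h.py <<'E'
def look(fn):
    P=pose('wrist'); st=robot.observe(); im,d=read_camera('wrist'); cv2.imwrite(fn,im)
    print('t',round(st['time'],2),'tcp',st['tool_pos'].round(4),'rot',st['tool_rot'].round(4))
    return P,st,im,d
def blue(P,im,d):
    h=cv2.cvtColor(im,cv2.COLOR_BGR2HSV); m=cv2.inRange(h,(105,120,60),(125,255,255))
    n,l,s,c=cv2.connectedComponentsWithStats(m)
    for i in range(1,n):
        if s[i,4]>300:
            C=cloud(P,d,l==i); 
            if len(C)<100: continue
            zt=np.percentile(C[:,2],90); t=C[abs(C[:,2]-zt)<.005]
            (x,y),r=cv2.minEnclosingCircle(t[:,:2].astype(np.float32)*1000); print('blue px',c[i].round(),'ctr mm',round(x,1),round(y,1),'r',round(r,1),'z',np.median(t[:,2]).round(4))
def go(st,tgt,yaw=None):
    R=Ro.from_euler('xyz',st['tool_rot']).as_matrix(); f=R.T@(np.array(tgt)-st['tool_pos'])/.75
    print('frac',f.round(4),'rz',None if yaw is None else round(-(yaw-st['tool_rot'][2])/(np.pi/4),3))
E
python3 - <<'E'
from h import *
P,st,im,d=look('pics/w2.png'); blue(P,im,d); go(st,(.4051,.2767,.004),1.396)
E
```

```text
t 4.33 tcp [0.4058 0.2743 0.1111] rot [3.141  0.     1.3945]
blue px [318. 202.] ctr mm 404.7 275.7 r 30.5 z 0.0226
blue px [357. 320.] ctr mm 423.8 139.2 r 19.7 z 0.02
frac [ 0.003  -0.0015  0.1427] rz -0.002
```

The close view agrees on the cap centre to 1 mm, so I'll descend and grasp it.

Emit:
step_arm:
  squeeze: 35
  steps:
    - {"x": 0.002,"y": -0.0015,"z": 0.05,"rx": 0,"ry": 0,"rz": 0,"claw": 1}
    - {"x": 0.002,"y": -0.0015,"z": 0.1,"rx": 0,"ry": 0,"rz": 0,"claw": 1}
    - {"x": 0.002,"y": -0.0015,"z": 0.13,"rx": 0,"ry": 0,"rz": 0,"claw": 1}
    - {"x": 0.002,"y": -0.0015,"z": 0.1425,"rx": 0,"ry": 0,"rz": 0,"claw": 1}
    - {"x": 0.002,"y": -0.0015,"z": 0.1425,"rx": 0,"ry": 0,"rz": 0,"claw": 1}
    - {"x": 0.002,"y": -0.0015,"z": 0.1425,"rx": 0,"ry": 0,"rz": 0,"claw": -0.5}
    - {"x": 0.002,"y": -0.0015,"z": 0.1425,"rx": 0,"ry": 0,"rz": 0,"claw": -0.5}
    - {"x": 0.002,"y": -0.0015,"z": 0.1425,"rx": 0,"ry": 0,"rz": 0,"claw": -0.5}
    - {"x": 0.002,"y": -0.0015,"z": 0.1425,"rx": 0,"ry": 0,"rz": 0,"claw": -0.5}
    - {"x": 0.002,"y": -0.0015,"z": 0.1425,"rx": 0,"ry": 0,"rz": 0,"claw": -0.5}
    - {"x": 0.002,"y": -0.0015,"z": 0.1425,"rx": 0,"ry": 0,"rz": 0,"claw": -0.5}

```text
time: 5.3
tool_pos: [0.4047, 0.2772, 0.0044]
tool_rot: [3.14, -0.001, 1.396]
contact_force: [-1.9, -0.3, 5.4]
opening: 0.0599
grip_force: 35.0
```

Emit:
step_arm:
  steps:
    - {"x": 0,"y": 0,"z": -0.03,"rx": 0,"ry": 0,"rz": 0,"claw": -0.5}
    - {"x": 0,"y": 0,"z": -0.22,"rx": 0,"ry": 0,"rz": 0,"claw": -0.5}
    - {"x": 0,"y": 0,"z": -0.22,"rx": 0,"ry": 0,"rz": 0,"claw": -0.5}
    - {"x": 0,"y": 0,"z": -0.22,"rx": 0,"ry": 0,"rz": 0,"claw": -0.5}
    - {"x": 0,"y": 0,"z": -0.22,"rx": 0,"ry": 0,"rz": 0,"claw": -0.5}
    - {"x": -0.147,"y": 0.228,"z": -0.22,"rx": 0,"ry": 0,"rz": 0,"claw": -0.5}
    - {"x": -0.147,"y": 0.228,"z": -0.22,"rx": 0,"ry": 0,"rz": 0,"claw": -0.5}
    - {"x": -0.147,"y": 0.228,"z": -0.22,"rx": 0,"ry": 0,"rz": 0,"claw": -0.5}
    - {"x": -0.147,"y": 0.228,"z": -0.22,"rx": 0,"ry": 0,"rz": 0,"claw": -0.5}
    - {"x": -0.147,"y": 0.228,"z": -0.22,"rx": 0,"ry": 0,"rz": 0,"claw": -0.5}
    - {"x": -0.147,"y": 0.228,"z": -0.22,"rx": 0,"ry": 0,"rz": 0,"claw": -0.5}
    - {"x": -0.147,"y": 0.228,"z": -0.22,"rx": 0,"ry": 0,"rz": 0,"claw": -0.5}

```text
time: 6.3
tool_pos: [0.5541, 0.1372, 0.168]
tool_rot: [-3.141, 0.0, 1.393]
contact_force: [0.3, 0.3, -1.6]
opening: 0.0595
grip_force: 35.0
```

Run:
```python
from h import *
P,st,im,d=look('pics/w3.png'); blue(P,im,d); print(st['contact_force'],st['opening'])
C=cloud(P,d,np.ones(d.shape,bool))
for nm,c in [('L',(.571,.2375)),('R',(.5535,.139))]:
    t=C[(abs(C[:,2]-.1184)<.005)&(np.hypot(C[:,0]-c[0],C[:,1]-c[1])<.035)]
    if len(t)>20:
        (x,y),r=cv2.minEnclosingCircle(t[:,:2].astype(np.float32)*1000); print(nm,len(t),x,y,r,np.median(t[:,2]))
```

```text
t 6.3 tcp [0.5541 0.1372 0.168 ] rot [-3.1407e+00  3.0000e-04  1.3929e+00]
blue px [206. 225.] ctr mm 420.0 115.4 r 30.8 z 0.0226
blue px [320. 244.] ctr mm 554.8 137.9 r 30.0 z 0.1862
blue px [320. 306.] ctr mm 551.2 117.2 r 20.6 z 0.1867
[ 0.29193733  0.30845257 -1.64963162] 0.05954447902817807
L 1301 570.2241821289062 236.92185974121094 22.218536376953125 0.11870300649645046
R 491 554.321044921875 144.70132446289062 23.410202026367188 0.11856831353763486
```

View pics/w3.png

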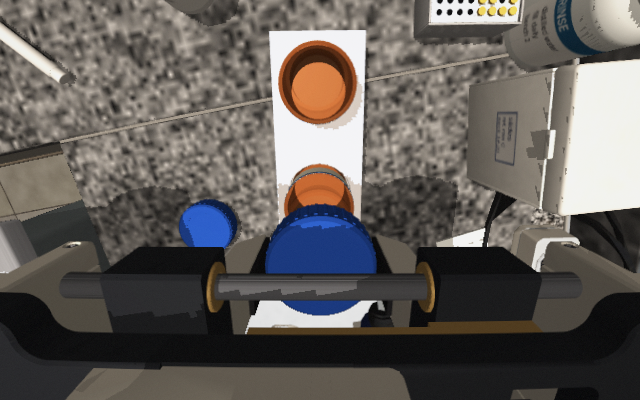

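The wrist view shows the cap held centred at about (262, 320), with the left jar's mouth clear at (82, 318). The cap's edge sits 4 mm below TCP height. I'll try this cap on the large right jar.

Emit:
step_arm:
  steps:
    - {"x": 0.0008,"y": -0.0022,"z": 0.03,"rx": 0,"ry": 0,"rz": 0,"claw": -0.5}
    - {"x": 0.0008,"y": -0.0022,"z": 0.05,"rx": 0,"ry": 0,"rz": 0,"claw": -0.5}
    - {"x": 0.0008,"y": -0.0022,"z": 0.055,"rx": 0,"ry": 0,"rz": 0,"claw": -0.5}
    - {"x": 0.0008,"y": -0.0022,"z": 0.058,"rx": 0,"ry": 0,"rz": 0,"claw": -0.5}
    - {"x": 0.0008,"y": -0.0022,"z": 0.061,"rx": 0,"ry": 0,"rz": 0,"claw": -0.5}
    - {"x": 0.0008,"y": -0.0022,"z": 0.061,"rx": 0,"ry": 0,"rz": 0,"claw": -0.5}

```text
time: 6.85
tool_pos: [0.5525, 0.1404, 0.1244]
tool_rot: [3.139, -0.001, 1.397]
contact_force: [-0.5, 0.6, -0.2]
opening: 0.0598
grip_force: 35.0
```

Emit:
step_arm:
  steps:
    - {"x": 0,"y": 0,"z": 0.001,"rx": 0,"ry": 0,"rz": 0,"claw": -0.5}
    - {"x": 0,"y": 0,"z": 0.002,"rx": 0,"ry": 0,"rz": 0,"claw": -0.5}
    - {"x": 0,"y": 0,"z": 0.003,"rx": 0,"ry": 0,"rz": 0,"claw": -0.5}
    - {"x": 0,"y": 0,"z": 0.003,"rx": 0,"ry": 0,"rz": 0,"claw": -0.5}

```text
time: 7.18
tool_pos: [0.5529, 0.1403, 0.1237]
tool_rot: [3.137, -0.002, 1.397]
contact_force: [-4.0, -0.0, 13.9]
opening: 0.0597
grip_force: 35.0
```

Emit:
step_arm:
  steps:
    - {"x": -0.002,"y": 0,"z": -0.006,"rx": 0,"ry": 0,"rz": 0,"claw": -0.5}
    - {"x": -0.002,"y": 0,"z": -0.011,"rx": 0,"ry": 0,"rz": 0,"claw": -0.5}
    - {"x": -0.002,"y": 0,"z": -0.011,"rx": 0,"ry": 0,"rz": 0,"claw": -0.5}
    - {"x": -0.002,"y": 0,"z": -0.011,"rx": 0,"ry": 0,"rz": 0,"claw": -0.5}

```text
time: 7.52
tool_pos: [0.5518, 0.1382, 0.1291]
tool_rot: [3.141, -0.0, 1.396]
contact_force: [0.2, 0.9, 0.3]
opening: 0.06
grip_force: 35.0
```

```bash
cat >> h.py <<'E'
def circ(t):
    from scipy.optimize import least_squares
    f=lambda p:np.hypot(t[:,0]-p[0],t[:,1]-p[1])-p[2]
    return least_squares(f,[t[:,0].mean(),t[:,1].mean(),.025],loss='soft_l1',f_scale=.001).x*1000
E
python3 - <<'E'
from h import *
P,st,im,d=look('pics/w4.png'); blue(P,im,d); print(st['contact_force'])
C=cloud(P,d,np.ones(d.shape,bool))
t=C[(abs(C[:,2]-.1184)<.005)&(np.hypot(C[:,0]-.570,C[:,1]-.237)<.035)]
(x,y),r=cv2.minEnclosingCircle(t[:,:2].astype(np.float32)*1000); print('L',x,y,r)
E
```

```text
t 7.52 tcp [0.5518 0.1382 0.1291] rot [ 3.1410e+00 -1.0000e-04  1.3962e+00]
blue px [320. 244.] ctr mm 552.5 138.8 r 29.9 z 0.1473
blue px [194. 231.] ctr mm 420.7 119.3 r 29.7 z 0.0226
blue px [320. 306.] ctr mm 548.9 117.9 r 20.6 z 0.1478
[0.21448403 0.89477995 0.25319718]
L 570.2283935546875 237.01438903808594 22.224470138549805
```

View pics/w4.png

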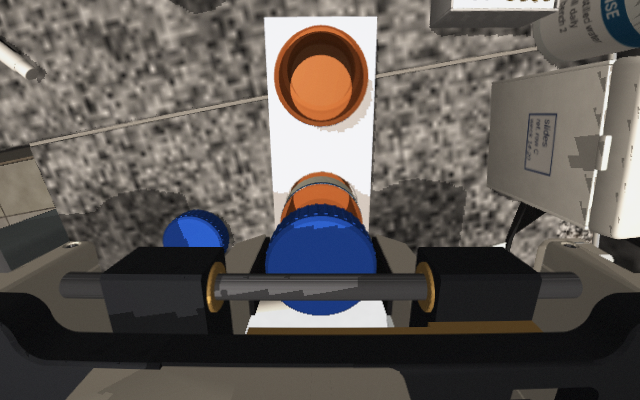

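The cap is now within 1 mm of the right mouth's expected centre. I'll try again.

Emit:
step_arm:
  steps:
    - {"x": 0,"y": 0.001,"z": 0.004,"rx": 0,"ry": 0,"rz": 0,"claw": -0.5}
    - {"x": 0,"y": 0.001,"z": 0.007,"rx": 0,"ry": 0,"rz": 0,"claw": -0.5}
    - {"x": 0,"y": 0.001,"z": 0.009,"rx": 0,"ry": 0,"rz": 0,"claw": -0.5}
    - {"x": 0,"y": 0.001,"z": 0.0105,"rx": 0,"ry": 0,"rz": 0,"claw": -0.5}
    - {"x": 0,"y": 0.001,"z": 0.0105,"rx": 0,"ry": 0,"rz": 0,"claw": -0.5}

```text
time: 7.98
tool_pos: [0.5531, 0.1379, 0.1234]
tool_rot: [3.139, -0.001, 1.396]
contact_force: [-5.4, -1.8, 19.7]
opening: 0.0597
grip_force: 35.0
```

It stops at the rim again with good alignment, so this is probably the small cap. I'll try it on the left jar.

Emit:
step_arm:
  steps:
    - {"x": 0,"y": 0,"z": -0.02,"rx": 0,"ry": 0,"rz": 0,"claw": -0.5}
    - {"x": 0.02,"y": 0,"z": -0.036,"rx": 0,"ry": 0,"rz": 0,"claw": -0.5}
    - {"x": 0.07,"y": 0,"z": -0.036,"rx": 0,"ry": 0,"rz": 0,"claw": -0.5}
    - {"x": 0.11,"y": 0,"z": -0.036,"rx": 0,"ry": 0,"rz": 0,"claw": -0.5}
    - {"x": 0.133,"y": -0.0005,"z": -0.036,"rx": 0,"ry": 0,"rz": 0,"claw": -0.5}
    - {"x": 0.133,"y": -0.0005,"z": -0.03,"rx": 0,"ry": 0,"rz": 0,"claw": -0.5}
    - {"x": 0.133,"y": -0.0005,"z": -0.015,"rx": 0,"ry": 0,"rz": 0,"claw": -0.5}
    - {"x": 0.133,"y": -0.0005,"z": -0.012,"rx": 0,"ry": 0,"rz": 0,"claw": -0.5}
    - {"x": 0.133,"y": -0.0005,"z": -0.012,"rx": 0,"ry": 0,"rz": 0,"claw": -0.5}
    - {"x": 0.133,"y": -0.0005,"z": -0.012,"rx": 0,"ry": 0,"rz": 0,"claw": -0.5}

```text
time: 8.82
tool_pos: [0.5691, 0.235, 0.1293]
tool_rot: [-3.14, 0.001, 1.395]
contact_force: [-0.4, 0.1, -0.7]
opening: 0.0596
grip_force: 35.0
```

Run:
```python
from h import *
P,st,im,d=look('pics/w5.png'); blue(P,im,d); print(st['contact_force']); go(st,(.5695,.2364,.1205))
```

```text
t 8.82 tcp [0.5691 0.235  0.1293] rot [-3.1403e+00  9.0000e-04  1.3947e+00]
blue px [320. 244.] ctr mm 569.8 235.2 r 30.0 z 0.1478
blue px [320. 306.] ctr mm 565.9 214.4 r 21.0 z 0.1478
[-0.36520487  0.08725619 -0.6535412 ]
frac [0.0019 0.0002 0.0117] rz None
```

Emit:
step_arm:
  steps:
    - {"x": 0.002,"y": 0,"z": 0.004,"rx": 0,"ry": 0,"rz": 0,"claw": -0.5}
    - {"x": 0.002,"y": 0,"z": 0.007,"rx": 0,"ry": 0,"rz": 0,"claw": -0.5}
    - {"x": 0.002,"y": 0,"z": 0.009,"rx": 0,"ry": 0,"rz": 0,"claw": -0.5}
    - {"x": 0.002,"y": 0,"z": 0.0105,"rx": 0,"ry": 0,"rz": 0,"claw": -0.5}
    - {"x": 0.002,"y": 0,"z": 0.012,"rx": 0,"ry": 0,"rz": 0,"claw": -0.5}
    - {"x": 0.002,"y": 0,"z": 0.012,"rx": 0,"ry": 0,"rz": 0,"claw": -0.5}

```text
time: 9.37
tool_pos: [0.5695, 0.2377, 0.1207]
tool_rot: [-3.141, 0.0, 1.396]
contact_force: [0.1, 0.2, -0.4]
opening: 0.0593
grip_force: 35.0
```

It slides over the rim freely. I'll go on to the beads.

Emit:
step_arm:
  steps:
    - {"x": 0,"y": 0,"z": 0.002,"rx": 0,"ry": 0,"rz": 0,"claw": -0.5}
    - {"x": 0,"y": 0,"z": 0.004,"rx": 0,"ry": 0,"rz": 0,"claw": -0.5}
    - {"x": 0,"y": 0,"z": 0.006,"rx": 0,"ry": 0,"rz": 0,"claw": -0.5}
    - {"x": 0,"y": 0,"z": 0.0075,"rx": 0,"ry": 0,"rz": 0,"claw": -0.5}
    - {"x": 0,"y": 0,"z": 0.0075,"rx": 0,"ry": 0,"rz": 0,"claw": -0.5}

```text
time: 9.78
tool_pos: [0.5699, 0.2381, 0.1159]
tool_rot: [3.141, -0.001, 1.396]
contact_force: [-1.4, 0.9, 6.2]
opening: 0.0598
grip_force: 35.0
```

Bead resistance of 6 N shows up at the right depth, so this is the small cap on the small jar. Now I'll press it through.

Emit:
step_arm:
  steps:
    - {"x": 0,"y": 0,"z": 0.002,"rx": 0,"ry": 0,"rz": 0,"claw": -0.5}
    - {"x": 0,"y": 0,"z": 0.004,"rx": 0,"ry": 0,"rz": 0,"claw": -0.5}
    - {"x": 0,"y": 0,"z": 0.006,"rx": 0,"ry": 0,"rz": 0,"claw": -0.5}
    - {"x": 0,"y": 0,"z": 0.008,"rx": 0,"ry": 0,"rz": 0,"claw": -0.5}
    - {"x": 0,"y": 0,"z": 0.01,"rx": 0,"ry": 0,"rz": 0,"claw": -0.5}
    - {"x": 0,"y": 0,"z": 0.012,"rx": 0,"ry": 0,"rz": 0,"claw": -0.5}
    - {"x": 0,"y": 0,"z": 0.013,"rx": 0,"ry": 0,"rz": 0,"claw": -0.5}
    - {"x": 0,"y": 0,"z": 0.013,"rx": 0,"ry": 0,"rz": 0,"claw": -0.5}

```text
time: 10.45
tool_pos: [0.5694, 0.2375, 0.105]
tool_rot: [-3.141, 0.001, 1.396]
contact_force: [0.0, 0.4, -0.2]
opening: 0.0596
grip_force: 35.0
```

Emit:
step_arm:
  steps:
    - {"x": 0,"y": 0,"z": 0.001,"rx": 0,"ry": 0,"rz": 0,"claw": -0.5}
    - {"x": 0,"y": 0,"z": 0.002,"rx": 0,"ry": 0,"rz": 0,"claw": -0.5}
    - {"x": 0,"y": 0,"z": 0.002,"rx": 0,"ry": 0,"rz": 0,"claw": -0.5}

```text
time: 10.7
tool_pos: [0.5699, 0.2377, 0.1044]
tool_rot: [3.141, -0.0, 1.396]
contact_force: [-0.2, -0.8, 0.2]
opening: 0.0594
grip_force: 35.0
```

Emit:
step_arm:
  steps:
    - {"x": 0,"y": 0,"z": 0.001,"rx": 0,"ry": 0,"rz": 0,"claw": -0.5}
    - {"x": 0,"y": 0,"z": 0.0015,"rx": 0,"ry": 0,"rz": 0,"claw": -0.5}
    - {"x": 0,"y": 0,"z": 0.0015,"rx": 0,"ry": 0,"rz": 0,"claw": -0.5}

```text
time: 10.95
tool_pos: [0.5701, 0.2377, 0.1042]
tool_rot: [3.14, -0.0, 1.396]
contact_force: [-0.2, -1.9, 7.2]
opening: 0.0594
grip_force: 35.0
```

It has bottomed out at 7 N. I'll release and lift off.

Emit:
step_arm:
  steps:
    - {"x": 0,"y": 0,"z": -0.0008,"rx": 0,"ry": 0,"rz": 0,"claw": 0.7}
    - {"x": 0,"y": 0,"z": -0.0008,"rx": 0,"ry": 0,"rz": 0,"claw": 0.7}
    - {"x": 0,"y": 0,"z": -0.0008,"rx": 0,"ry": 0,"rz": 0,"claw": 0.7}
    - {"x": 0,"y": 0,"z": -0.0008,"rx": 0,"ry": 0,"rz": 0,"claw": 0.7}
    - {"x": 0,"y": 0,"z": -0.03,"rx": 0,"ry": 0,"rz": 0,"claw": 0.7}
    - {"x": 0,"y": 0,"z": -0.19,"rx": 0,"ry": 0,"rz": 0,"claw": 0.7}
    - {"x": 0,"y": 0,"z": -0.19,"rx": 0,"ry": 0,"rz": 0,"claw": 0.7}
    - {"x": 0,"y": 0,"z": -0.19,"rx": 0,"ry": 0,"rz": 0,"claw": 0.7}
    - {"x": 0,"y": 0,"z": -0.19,"rx": 0,"ry": 0,"rz": 0,"claw": 0.7}
    - {"x": 0,"y": 0,"z": -0.19,"rx": 0,"ry": 0,"rz": 0,"claw": 0.7}

```text
time: 11.78
tool_pos: [0.5706, 0.2381, 0.248]
tool_rot: [3.137, -0.002, 1.396]
contact_force: [0.2, 0.1, -0.8]
opening: 0.078
grip_force: 0.0
```

Run:
```python
from h import *
P,st,im,d=look('pics/w6.png'); blue(P,im,d)
C=cloud(P,d,np.ones(d.shape,bool))
t=C[(abs(C[:,2]-.1184)<.005)&(np.hypot(C[:,0]-.5535,C[:,1]-.139)<.035)]
(x,y),r=cv2.minEnclosingCircle(t[:,:2].astype(np.float32)*1000); print('R',x,y,r,len(t))
go(st,(.4200,.1165,.20),2.618)
```

```text
t 11.78 tcp [0.5706 0.2381 0.248 ] rot [ 3.1367e+00 -2.3000e-03  1.3963e+00]
blue px [557. 140.] ctr mm 794.7 256.7 r 21.7 z 0.1479
blue px [319. 196.] ctr mm 570.3 236.5 r 30.6 z 0.1226
R 552.8272094726562 139.177001953125 24.817272186279297 215
frac [-0.1947 -0.1699  0.0627] rz -1.556
```

View pics/w6.png

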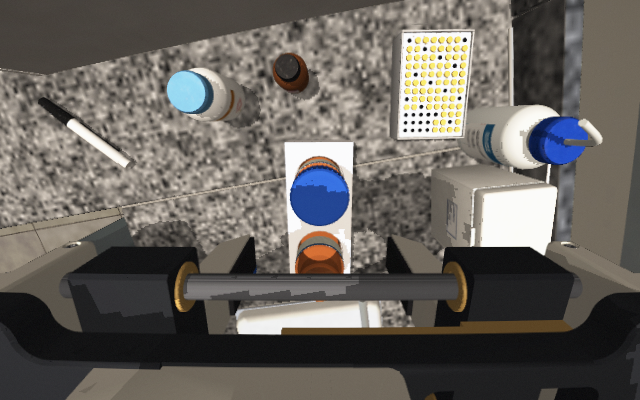

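The cap is seated on the left jar: its top is at 124 mm, at pixel (195, 320). The right mouth is at (552.8, 139.2). Next is cap A, turning the gripper to stay clear of the rack and microscope.

Emit:
step_arm:
  steps:
    - {"x": -0.1947,"y": -0.1699,"z": 0,"rx": 0,"ry": 0,"rz": -0.15,"claw": 1}
    - {"x": -0.1947,"y": -0.1699,"z": 0,"rx": 0,"ry": 0,"rz": -0.3,"claw": 1}
    - {"x": -0.1947,"y": -0.1699,"z": 0,"rx": 0,"ry": 0,"rz": -0.45,"claw": 1}
    - {"x": -0.1947,"y": -0.1699,"z": 0,"rx": 0,"ry": 0,"rz": -0.6,"claw": 1}
    - {"x": -0.1947,"y": -0.1699,"z": 0.03,"rx": 0,"ry": 0,"rz": -0.75,"claw": 1}
    - {"x": -0.1947,"y": -0.1699,"z": 0.06,"rx": 0,"ry": 0,"rz": -0.9,"claw": 1}
    - {"x": -0.1947,"y": -0.1699,"z": 0.06,"rx": 0,"ry": 0,"rz": -1,"claw": 1}

```text
time: 12.42
tool_pos: [0.4144, 0.1149, 0.1959]
tool_rot: [-3.133, -0.005, 2.186]
contact_force: [-0.5, -0.4, -0.6]
opening: 0.0918
grip_force: 0.0
```

Emit:
step_arm:
  steps:
    - {"x": 0,"y": 0,"z": 0,"rx": 0,"ry": 0,"rz": -0.15,"claw": 1}
    - {"x": 0,"y": 0,"z": 0,"rx": 0,"ry": 0,"rz": -0.3,"claw": 1}
    - {"x": 0,"y": 0,"z": 0,"rx": 0,"ry": 0,"rz": -0.45,"claw": 1}
    - {"x": 0,"y": 0,"z": 0,"rx": 0,"ry": 0,"rz": -0.55,"claw": 1}
    - {"x": 0,"y": 0,"z": 0,"rx": 0,"ry": 0,"rz": -0.55,"claw": 1}

```text
time: 12.83
tool_pos: [0.4176, 0.1159, 0.1988]
tool_rot: [-3.139, -0.003, 2.616]
contact_force: [-0.0, 0.0, -0.2]
opening: 0.0917
grip_force: 0.0
```

Run:
```python
from h import *
P,st,im,d=look('pics/w7.png'); blue(P,im,d); go(st,(.4200,.1165,.0043),2.618)
C=cloud(P,d,np.ones(d.shape,bool)); k=(np.hypot(C[:,0]-.42,C[:,1]-.1165)<.13)&(np.hypot(C[:,0]-.42,C[:,1]-.1165)>.036)&(C[:,2]>.012)
u=np.array([.5,.866]); D=C[k][:,:2]-[.42,.1165]; a=D@u; b=D@[-.866,.5]; z=C[k][:,2]
for s in (1,-1):
    for nm,m in [('finger',(abs(b)<.016)&(a*s>.03)&(a*s<.07)),('body',(abs(b)<.042)&(a*s>.03)&(a*s<.1)&(z<.2))]: print(s,nm,m.sum(),z[m].max() if m.any() else 0)
```

```text
t 12.83 tcp [0.4176 0.1159 0.1988] rot [-3.1393e+00 -3.0000e-03  2.6162e+00]
blue px [321. 184.] ctr mm 419.1 115.9 r 30.5 z 0.0226
frac [-0.0031  0.0028  0.2593] rz -0.002
1 finger 4347 0.3068398474129329
1 body 50 0.19999370636615627
-1 finger 3268 0.30692624669078666
-1 body 785 0.19996571921405173
```

View pics/w7.png

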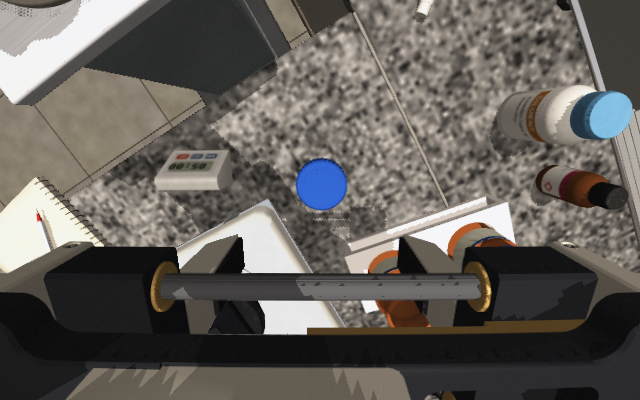

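The cap is at (185, 321). The microscope foot's corner at (200, 268) and the rack at (250, 348) are both clear of the finger line. I'll descend with an 80 mm opening.

Emit:
step_arm:
  squeeze: 35
  steps:
    - {"x": -0.002,"y": 0.0016,"z": 0.05,"rx": 0,"ry": 0,"rz": 0,"claw": 0.74}
    - {"x": -0.002,"y": 0.0016,"z": 0.1,"rx": 0,"ry": 0,"rz": 0,"claw": 0.74}
    - {"x": -0.002,"y": 0.0016,"z": 0.15,"rx": 0,"ry": 0,"rz": 0,"claw": 0.74}
    - {"x": -0.002,"y": 0.0016,"z": 0.2,"rx": 0,"ry": 0,"rz": 0,"claw": 0.74}
    - {"x": -0.002,"y": 0.0016,"z": 0.24,"rx": 0,"ry": 0,"rz": 0,"claw": 0.74}
    - {"x": -0.002,"y": 0.0016,"z": 0.259,"rx": 0,"ry": 0,"rz": 0,"claw": 0.74}
    - {"x": -0.002,"y": 0.0016,"z": 0.259,"rx": 0,"ry": 0,"rz": 0,"claw": 0.74}
    - {"x": -0.002,"y": 0.0016,"z": 0.259,"rx": 0,"ry": 0,"rz": 0,"claw": -0.5}
    - {"x": -0.002,"y": 0.0016,"z": 0.259,"rx": 0,"ry": 0,"rz": 0,"claw": -0.5}
    - {"x": -0.002,"y": 0.0016,"z": 0.259,"rx": 0,"ry": 0,"rz": 0,"claw": -0.5}
    - {"x": -0.002,"y": 0.0016,"z": 0.259,"rx": 0,"ry": 0,"rz": 0,"claw": -0.5}
    - {"x": -0.002,"y": 0.0016,"z": 0.259,"rx": 0,"ry": 0,"rz": 0,"claw": -0.5}

```text
time: 13.88
tool_pos: [0.4215, 0.1164, 0.0073]
tool_rot: [3.14, 0.002, 2.613]
contact_force: [-0.7, -0.2, 6.1]
opening: 0.0593
grip_force: 35.0
```

Emit:
step_arm:
  steps:
    - {"x": 0,"y": 0,"z": -0.02,"rx": 0,"ry": 0,"rz": 0,"claw": -0.5}
    - {"x": 0,"y": 0,"z": -0.07,"rx": 0,"ry": 0,"rz": 0,"claw": -0.5}
    - {"x": 0,"y": 0,"z": -0.12,"rx": 0,"ry": 0,"rz": 0,"claw": -0.5}
    - {"x": 0,"y": 0,"z": -0.17,"rx": 0,"ry": 0,"rz": 0,"claw": -0.5}
    - {"x": 0,"y": 0,"z": -0.22,"rx": 0,"ry": 0,"rz": 0.15,"claw": -0.5}
    - {"x": 0,"y": 0,"z": -0.26,"rx": 0,"ry": 0,"rz": 0.3,"claw": -0.5}
    - {"x": 0,"y": 0,"z": -0.26,"rx": 0,"ry": 0,"rz": 0.45,"claw": -0.5}
    - {"x": 0,"y": 0,"z": -0.26,"rx": 0,"ry": 0,"rz": 0.6,"claw": -0.5}
    - {"x": 0,"y": 0,"z": -0.26,"rx": 0,"ry": 0,"rz": 0.75,"claw": -0.5}
    - {"x": -0.05,"y": 0.04,"z": -0.26,"rx": 0,"ry": 0,"rz": 0.9,"claw": -0.5}
    - {"x": -0.1,"y": 0.08,"z": -0.26,"rx": 0,"ry": 0,"rz": 1,"claw": -0.5}
    - {"x": -0.136,"y": 0.1145,"z": -0.26,"rx": 0,"ry": 0,"rz": 1,"claw": -0.5}

```text
time: 14.88
tool_pos: [0.545, 0.1373, 0.2022]
tool_rot: [3.14, 0.001, 1.823]
contact_force: [1.0, 0.4, -0.2]
opening: 0.0596
grip_force: 35.0
```

Emit:
step_arm:
  steps:
    - {"x": 0,"y": 0,"z": 0,"rx": 0,"ry": 0,"rz": 0.15,"claw": -0.5}
    - {"x": 0,"y": 0,"z": 0,"rx": 0,"ry": 0,"rz": 0.3,"claw": -0.5}
    - {"x": 0,"y": 0,"z": 0.03,"rx": 0,"ry": 0,"rz": 0.45,"claw": -0.5}
    - {"x": 0,"y": 0,"z": 0.06,"rx": 0,"ry": 0,"rz": 0.55,"claw": -0.5}
    - {"x": 0,"y": 0,"z": 0.06,"rx": 0,"ry": 0,"rz": 0.55,"claw": -0.5}
    - {"x": 0,"y": 0,"z": 0.06,"rx": 0,"ry": 0,"rz": 0.55,"claw": -0.5}
    - {"x": 0,"y": 0,"z": 0.06,"rx": 0,"ry": 0,"rz": 0.55,"claw": -0.5}

```text
time: 15.47
tool_pos: [0.5443, 0.1374, 0.1575]
tool_rot: [3.14, -0.0, 1.399]
contact_force: [0.7, -0.7, -0.4]
opening: 0.0598
grip_force: 35.0
```

Run:
```python
from h import *
P,st,im,d=look('pics/w8.png'); blue(P,im,d); go(st,(.5529,.1391,.133),1.396); print(st['contact_force'],st['opening'])
```

```text
t 15.47 tcp [0.5443 0.1374 0.1575] rot [ 3.1400e+00 -4.0000e-04  1.3986e+00]
blue px [333.  72.] ctr mm 570.1 236.1 r 30.2 z 0.1226
blue px [320. 240.] ctr mm 545.6 140.1 r 30.3 z 0.1727
frac [0.0041 0.0109 0.0327] rz 0.003
[ 0.69340985 -0.68395198 -0.42399331] 0.05984635987233234
```

Emit:
step_arm:
  steps:
    - {"x": 0,"y": 0.0098,"z": 0.01,"rx": 0,"ry": 0,"rz": 0,"claw": -0.5}
    - {"x": 0,"y": 0.0098,"z": 0.028,"rx": 0,"ry": 0,"rz": 0,"claw": -0.5}
    - {"x": 0,"y": 0.0098,"z": 0.034,"rx": 0,"ry": 0,"rz": 0,"claw": -0.5}
    - {"x": 0,"y": 0.0098,"z": 0.034,"rx": 0,"ry": 0,"rz": 0,"claw": -0.5}
    - {"x": 0,"y": 0.0098,"z": 0.034,"rx": 0,"ry": 0,"rz": 0,"claw": -0.5}

```text
time: 15.93
tool_pos: [0.5512, 0.136, 0.1308]
tool_rot: [-3.142, 0.0, 1.396]
contact_force: [0.1, -0.5, -0.3]
opening: 0.0596
grip_force: 35.0
```

Run:
```python
from h import *
P,st,im,d=look('pics/w9.png'); blue(P,im,d); print(st['contact_force'])
```

```text
t 15.93 tcp [0.5512 0.136  0.1308] rot [-3.1416e+00  1.0000e-04  1.3965e+00]
blue px [322.  64.] ctr mm 570.2 236.1 r 30.2 z 0.1227
blue px [320. 240.] ctr mm 551.9 138.4 r 30.5 z 0.1461
[ 0.07741376 -0.49283411 -0.31487304]
```

Emit:
step_arm:
  steps:
    - {"x": 0.001,"y": 0.0012,"z": 0.003,"rx": 0,"ry": 0,"rz": 0,"claw": -0.5}
    - {"x": 0.001,"y": 0.0012,"z": 0.005,"rx": 0,"ry": 0,"rz": 0,"claw": -0.5}
    - {"x": 0.001,"y": 0.0012,"z": 0.007,"rx": 0,"ry": 0,"rz": 0,"claw": -0.5}
    - {"x": 0.001,"y": 0.0012,"z": 0.009,"rx": 0,"ry": 0,"rz": 0,"claw": -0.5}
    - {"x": 0.001,"y": 0.0012,"z": 0.009,"rx": 0,"ry": 0,"rz": 0,"claw": -0.5}

```text
time: 16.4
tool_pos: [0.5519, 0.1366, 0.1236]
tool_rot: [-3.141, 0.0, 1.396]
contact_force: [-0.6, 0.5, -0.7]
opening: 0.0594
grip_force: 35.0
```

It is past the rim with no force. I'll go through the beads and down to just short of home.

Emit:
step_arm:
  steps:
    - {"x": 0,"y": 0,"z": 0.003,"rx": 0,"ry": 0,"rz": 0,"claw": -0.5}
    - {"x": 0,"y": 0,"z": 0.005,"rx": 0,"ry": 0,"rz": 0,"claw": -0.5}
    - {"x": 0,"y": 0,"z": 0.007,"rx": 0,"ry": 0,"rz": 0,"claw": -0.5}
    - {"x": 0,"y": 0,"z": 0.007,"rx": 0,"ry": 0,"rz": 0,"claw": -0.5}

```text
time: 16.73
tool_pos: [0.5522, 0.1367, 0.1189]
tool_rot: [3.141, -0.0, 1.396]
contact_force: [-0.6, -0.0, 4.6]
opening: 0.0597
grip_force: 35.0
```

Emit:
step_arm:
  steps:
    - {"x": 0,"y": 0,"z": 0.002,"rx": 0,"ry": 0,"rz": 0,"claw": -0.5}
    - {"x": 0,"y": 0,"z": 0.004,"rx": 0,"ry": 0,"rz": 0,"claw": -0.5}
    - {"x": 0,"y": 0,"z": 0.006,"rx": 0,"ry": 0,"rz": 0,"claw": -0.5}
    - {"x": 0,"y": 0,"z": 0.008,"rx": 0,"ry": 0,"rz": 0,"claw": -0.5}
    - {"x": 0,"y": 0,"z": 0.01,"rx": 0,"ry": 0,"rz": 0,"claw": -0.5}
    - {"x": 0,"y": 0,"z": 0.012,"rx": 0,"ry": 0,"rz": 0,"claw": -0.5}
    - {"x": 0,"y": 0,"z": 0.013,"rx": 0,"ry": 0,"rz": 0,"claw": -0.5}
    - {"x": 0,"y": 0,"z": 0.013,"rx": 0,"ry": 0,"rz": 0,"claw": -0.5}

```text
time: 17.4
tool_pos: [0.5519, 0.1365, 0.1084]
tool_rot: [-3.141, 0.0, 1.396]
contact_force: [0.3, -0.2, -0.3]
opening: 0.0597
grip_force: 35.0
```

It has snapped, with about 1 mm left to go.

Emit:
step_arm:
  steps:
    - {"x": 0,"y": 0,"z": 0.001,"rx": 0,"ry": 0,"rz": 0,"claw": -0.5}
    - {"x": 0,"y": 0,"z": 0.002,"rx": 0,"ry": 0,"rz": 0,"claw": -0.5}
    - {"x": 0,"y": 0,"z": 0.0025,"rx": 0,"ry": 0,"rz": 0,"claw": -0.5}
    - {"x": 0,"y": 0,"z": 0.0025,"rx": 0,"ry": 0,"rz": 0,"claw": -0.5}

```text
time: 17.73
tool_pos: [0.5523, 0.1366, 0.1074]
tool_rot: [3.141, -0.0, 1.396]
contact_force: [0.3, -0.2, 1.7]
opening: 0.0593
grip_force: 35.0
```

Emit:
step_arm:
  steps:
    - {"x": 0,"y": 0,"z": 0.0007,"rx": 0,"ry": 0,"rz": 0,"claw": -0.5}
    - {"x": 0,"y": 0,"z": 0.0007,"rx": 0,"ry": 0,"rz": 0,"claw": -0.5}

```text
time: 17.9
tool_pos: [0.5523, 0.1366, 0.1074]
tool_rot: [3.141, -0.0, 1.396]
contact_force: [-1.6, -1.2, 6.0]
opening: 0.0597
grip_force: 35.0
```

It is fully home, so I'll release, retreat and check.

Emit:
step_arm:
  steps:
    - {"x": 0,"y": 0,"z": -0.0008,"rx": 0,"ry": 0,"rz": 0,"claw": 0.7}
    - {"x": 0,"y": 0,"z": -0.0008,"rx": 0,"ry": 0,"rz": 0,"claw": 0.7}
    - {"x": 0,"y": 0,"z": -0.0008,"rx": 0,"ry": 0,"rz": 0,"claw": 0.7}
    - {"x": 0,"y": 0,"z": -0.0008,"rx": 0,"ry": 0,"rz": 0,"claw": 0.7}
    - {"x": 0,"y": 0,"z": -0.03,"rx": 0,"ry": 0,"rz": 0,"claw": 0.7}
    - {"x": 0,"y": 0,"z": -0.08,"rx": 0,"ry": 0,"rz": 0,"claw": 0.7}
    - {"x": 0.05,"y": 0,"z": -0.13,"rx": 0,"ry": 0,"rz": 0,"claw": 0.7}
    - {"x": 0.1,"y": 0,"z": -0.18,"rx": 0,"ry": 0,"rz": 0,"claw": 0.7}
    - {"x": 0.1,"y": 0,"z": -0.2,"rx": 0,"ry": 0,"rz": 0,"claw": 0.7}
    - {"x": 0.1,"y": 0,"z": -0.2,"rx": 0,"ry": 0,"rz": 0,"claw": 0.7}

```text
time: 18.73
tool_pos: [0.5675, 0.2142, 0.2632]
tool_rot: [3.131, -0.006, 1.399]
contact_force: [-0.1, 0.9, 0.9]
opening: 0.0779
grip_force: 0.0
```

Run:
```python
from h import *
P,st,im,d=look('pics/w10.png'); blue(P,im,d)
```

```text
t 18.73 tcp [0.5675 0.2142 0.2632] rot [ 3.1311 -0.0057  1.3992]
blue px [549. 113.] ctr mm 794.8 256.4 r 21.6 z 0.148
blue px [317. 171.] ctr mm 569.9 236.7 r 30.3 z 0.1226
blue px [317. 253.] ctr mm 553.3 139.7 r 30.4 z 0.1226
```

View pics/w10.png

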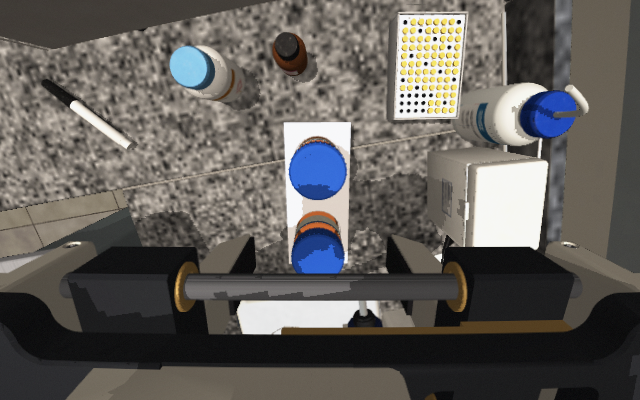

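Both caps are on their jars at (170, 318) and (253, 317), with tops at the same home height. The bottles are undisturbed and the gripper is clear.

```bash
python3 -c "
from cell import robot
print(robot.hand_in())"
```

```text
the job is handed in; nothing more can be done
None
```

I handed the job in at about 19 s: the small cap is snapped fully home on the left (44 mm) jar and the other cap on the right (49 mm) jar, both jars are standing in the rack, and the two bottles were not disturbed; the hand-in gave no verdict.

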